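Fit the dough tool on the food processor and hold it home

ROBOT

A 6-joint arm with a two-finger parallel gripper is mounted at the origin on a cart in front of the work surface, level with it; the furniture and walls round the work are solid. World frame = base frame: x ahead of the robot, y to its left, z up, the work surface at z = 0. Lengths are in mm, angles in rad, forces in N, time in s.
With the tool pointing down it reaches from about 350 to 725 mm from the base axis. Payload 6 kg.
Tool frame: the origin (TCP) lies between the finger pads; the fingertips stand 25 mm ahead of it and the grasp point (between the pads) lies 6 mm ahead of it; z points along the fingers, y is the line along which they close (so a half turn about z gives the same grasp; the last joint's range is limited). The gripper opens to 85 mm and grips with 20 to 120 N. Pads are 22 mm wide; open, the fingers measure 114 mm over their backs; the gripper's body (76 mm by 85 mm) begins 54 mm behind the grasp point. The pads swing forward as they close: fully open they stand 13 mm farther back than shut.
Start: joints at [1.667, 0.04, 0.085, 0, -1.615, -0.334], TCP at [141.314, 583.101, 256.261] pointing down, gripper open.
Joint ranges: [-2.56, 2.56], [-1.29, 2.01], [-1.08, 1.49], [-3.29, 1.98], [-2.81, -0.18], [-2.99, 2.99]. Speed limits (rad/s): [2.57, 2.57, 3.01, 3.14, 3.14, 3.14].

INTERFACE

Orientations are given as a unit quaternion [w, x, y, z].
In Python, from cell import * gives the robot as it stands.
- The arm moves only by the shell command python3 -m pendant 'ROWS'. ROWS is a JSON object of lists of equal length, an entry for each row: "delta_rot": the turn, a rotation vector about the world's x, y, z in degrees, a list of three; "slide": the shift along the world's x, y, z in cm, a list of three; "gripper": the closure, from 0 (fully open) to 1 (shut). In form: {"delta_rot": [[wx, wy, wz], ...], "slide": [[tx, ty, tz], ...], "gripper": [gripper, ...]}. A call has 1 to 5 rows; each row shifts and turns the commanded pose from where the row before left it; what a row does not reach is not made up. A row lasts 1/8 s, in which the tool goes at most 62.5 mm and 10.7 degrees, less where a joint would pass 70% of its speed; a pose out of reach is approached as far as the arm can. A call is refused whole if a number of a shift passes 6.25 or a number of a turn 10.7, either way. A call with a gripper value outside its range is refused whole. The fingers move at their own pace and stop on an object; the grip force is fixed at half the most. Time passes only in rows, so rows that do not move let the fingers close. It gives the time, the measured TCP pose, the force, the opening and the grip force at its end, in the units of the state.
- sense(): the state, without advancing time (a new reading comes with each control period).
- grab_frame(name): name is "scene" or "top" or "wrist"; returns a dict with "pixels" (480x640x3 uint8, red, green, blue), "mtx" (3x3 intrinsics, pixels), "rvec" (rotation vector, rad) and "tvec" (3), from world to camera coordinates, as OpenCV has them; the wrist camera has in their place "hand_eye" (4x4, takes a point from camera to tool coordinates, whose origin is the TCP and whose axes are the flange's). Camera axes: x right, y down, z forward; pixel columns grow to the right and rows downward; lengths in mm; the calibration is good to about 2 mm. The wrist camera is an equidistant fisheye: a pixel r from the principal point sees the ray r / f radians off the axis. A picture is of the moment at which its call begins: read the wrist's pose just before it. There is no depth.
- job_done(): hands the job in; it is judged then, once.
The state is a dict: "time_s": time; "q": joint angles; "qd": joint speeds; "effort": joint torques, N m; "eef_pos": TCP position; "eef_rot": TCP orientation; "ft_force": force on the tool from outside, world axes, zero at the start; "ft_torque": the same for the moment, N m; "opening": finger opening in mm; "grasp_force": force on a finger pad.
Only numpy, scipy, OpenCV 4.12 (cv2) and the standard library are available. Lean on these libraries where they do the work, as an engineer would, in place of code of your own. Each camera call takes 0.05 s, during which the arm holds its last target. There are 200 camera calls.

TASK

Fit the blue dough tool onto the food processor: lift it, turn it until its cross-shaped bore lines up with the cross-shaped drive spindle, slide it down over the spindle and press it fully home, so that the black spring ring under it is pushed right down. Finish like that, with the hand still on the tool and still pressing it down; do not let it spring back up. Leave the slicing disc and the other kitchen things where they are.

Things in the scene. Friction and masses are not known exactly. Their poses are not given: they have to be found in the camera images.
- dough_tool: Blue plastic dough tool standing upright on the worktop, 102 mm tall, 0.15 kg. Origin: centre of its underside, z up its axis. Square hub 36 x 36 mm at z 0 to 46, sides along the tool's x and y; collar of 22 mm radius at z 45 to 49; round neck of 12 mm radius at z 55 to 62; square grip on top (see tool_grip). Two paddles along +y and -y reach 55 mm from the axis at z 6 to 30.
- tool_grip (a point): Centre of the dough tool's square grip, on its axis 81 mm above its underside. The grip is 26 x 26 mm, at z 60 to 102, flats along the tool's x and y; take it here from above.
- tool_bore (a point): Mouth of the cross-shaped bore, in the centre of the dough tool's underside. The bore is 40 mm deep: two slots 8 mm wide and 30 mm long, one along the tool's x, one along its y, so the tool meshes in any of four positions 90 degrees apart.
- processor: White food processor motor base without its bowl, fixed to the worktop, round, 82 mm radius, its flat deck 50 mm above the worktop, grey control panel on the front (its -x side). Origin: centre of its underside. Beware above: the wall cabinets' fronts stand about 0.58 m ahead of the robot's axis and their undersides 0.44 m above the worktop; carry the tool low and in a straight line.
- drive_spindle: Upright steel drive spindle in the middle of the processor's deck: a cross of two bars 26 mm long, 5 mm thick, one along the spindle's x and one along its y (top 5 mm: 24 mm long, 3.5 mm thick). Origin: on its axis at deck level, 50 mm above the worktop. It turns about the vertical, but stiffly (about 0.2 N m), and stands at a different angle each time.
- spindle_top (a point): Centre of the spindle's top, 40 mm above the deck. Unmeshed, the tool's underside rides on it; aligned within about 0.1 rad of yaw and 1 mm, the tool slides down over it.
- eject_ring (a joint): Black sprung ring round the spindle's foot, radius 16.5 mm inside, 31 mm outside: how far it is pressed down, 0 m (its top 14 mm above the deck) to 0.008 m (top 6 mm above the deck, firm stop). The spring pushes up with 2.8 N at 0 and 8.4 N at 0.008 m, more than the tool's weight. The underside of a tool that is home presses on this ring.
- ring_top (a point): Centre of the top face of the ejector ring, on the spindle's axis.
- slicing_disc: The other accessory, to be left alone: black square hub with a steel disc of 52 mm radius on it, 60 mm tall, standing on the worktop. Origin: centre of its underside. It and the dough tool may change places.
- tin_b: Low food tin, 87 mm across, 40 mm tall, bystander. Origin: centre of its underside.
- measuring_cup_b: Small metal measuring cup with a handle, 59 x 128 x 32 mm, bystander near the front edge. Origin: centre of its underside.
- spice_jar_4: Spice jar with a red cap, 45 mm across, 106 mm tall, bystander behind the work. Origin: centre of its underside.
- fish_tin: Flat rectangular fish tin, 63 x 105 x 25 mm, bystander behind the work. Origin: centre of its underside.
- tin_a: Tall food tin, 75 mm across, 110 mm tall, bystander behind the work. Origin: centre of its underside.

How it is judged (in metres and radians):
On the way, in this order (a step that is already met when the one before it is completed fails the run):
1. the dough tool is held clear of the worktop, not yet on the spindle (height (world z) of dough_tool above 0.03 m and contact force between the fingers and dough_tool above 1 N and not (horizontal distance between dough_tool and drive_spindle below 0.02 m)), for 0.2 s.
2. the dough tool is meshed: at least 15 mm of the spindle is in its bore, upright, the fingers still on it (z of dough_tool in the frame of drive_spindle below 0.025 m and horizontal distance between dough_tool and drive_spindle below 0.004 m and angle between dough_tool's own z axis and vertical below 0.08 rad and contact force between the fingers and dough_tool above 1 N), for 0.05 s.
At the end, for the whole second after the job is handed in: Dough tool meshed on the spindle (axes within 4 mm, tilt under 0.08 rad), underside at most 9 mm above the deck, ring pressed down over 6.5 of its 8 mm; fingers bear on the tool (over 2 N), the tool on the processor (over 4 N), still (under 20 mm/s), through the last second (value of joint eject_ring above 0.0065 m and z of dough_tool in the frame of drive_spindle below 0.009 m and horizontal distance between dough_tool and drive_spindle below 0.004 m and angle between dough_tool's own z axis and vertical below 0.08 rad and contact force between the fingers and dough_tool above 2 N and contact force between dough_tool and processor above 4 N and linear speed of dough_tool below 0.02 m/s); the arm keeps its last pose, push and grip.
It fails at once if the slicing disc is moved more than 20 mm or tipped (distance of slicing_disc from where it was at the start of the episode above 0.02 m or angle between slicing_disc's own z axis and vertical above 0.3 rad).
It fails at once if a bystander (tins, measuring cup, spice jar) is moved more than 20 mm (distance of any of tin_a, tin_b, fish_tin, spice_jar_4, measuring_cup_b from where it was at the start of the episode above 0.02 m).
It also fails if it takes over 35 s, if anything falls off the work surface, if the arm or the gripper's body presses on something with over 40 N, if the wrist force passes 120 N, or if a joint passes its speed limit or range.

## Working session

There is one attempt and no reset: what is moved stays moved. The work goes in short steps, Python scripts to look and compute and a shell command to move; the robot and the scene stay as the last step left them, time stands still between calls to the robot, and variables do not carry over. Pictures are saved under pics/ and viewed, at most 10 in all, crops included, and the job is handed in when it is done.

```bash
mkdir -p pics; ls
python3 - <<'E'
from cell import *
import cv2,numpy as np
for n in ["scene","top"]:
    f=grab_frame(n); cv2.imwrite(f"pics/{n}0.png",f["pixels"][:,:,::-1]); print(n,f["mtx"].tolist(),f["rvec"],f["tvec"])
    np.savez(f"{n}0.npz",**f)
print(sense())
E
```

```text
pics
scene [[518.4509229410787, 0.0, 314.93804486732984], [0.0, 518.4509229410787, 230.4194284448546], [0.0, 0.0, 1.0]] [ 2.2514524  -1.01046725  0.3475613 ] [-339.42961924  332.60005508 1063.67078097]
top [[522.9192604906982, 0.0, 327.32916995206136], [0.0, 522.9192604906982, 233.21363526996558], [0.0, 0.0, 1.0]] [ 2.1253194  -2.16804519  0.14380054] [  21.01712246  490.12362568 1106.08169038]
{'time_s': 0.1, 'q': array([ 1.66669709e+00,  4.07493894e-02,  8.39312213e-02, -4.09897237e-04,
       -1.61550304e+00, -3.33707883e-01]), 'qd': array([ 0.00225634, -0.0016577 ,  0.00178669,  0.00133168,  0.00098067,
       -0.00058074]), 'effort': array([-4.22911151e-03, -3.69345832e+01,  3.48280907e+01,  6.95171580e+00,
       -4.50739375e-03,  2.64228170e-06]), 'eef_pos': array([141.20317261, 582.88902552, 255.39102084]), 'eef_rot': array([ 7.88561611e-04,  9.92940055e-01, -1.18614601e-01, -3.75263473e-05]), 'ft_force': array([0.30673716, 1.02426662, 1.01244868]), 'ft_torque': array([-0.00611484, -0.02065739,  0.03883439]), 'grasp_force': 0.0, 'opening': 85.1801468883069}
```

View pics/top0.png

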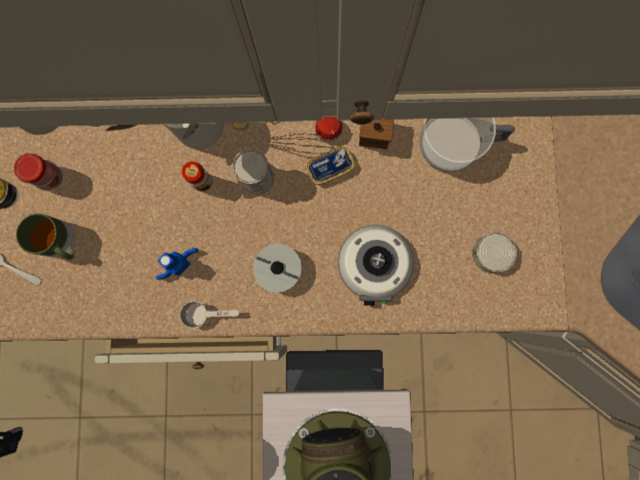

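View pics/scene0.png

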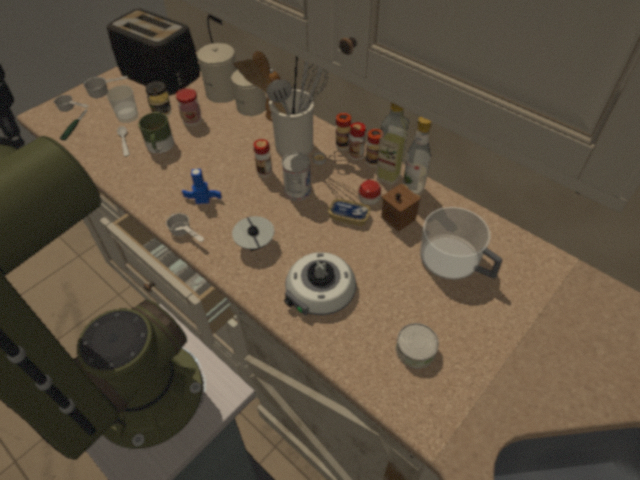

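The top view shows the dough tool at about (172,264), the slicing disc between at (277,269), and the spindle at (378,261). The scene view agrees: tool (200,188), spindle (321,272).

```bash
cat > h.py <<'E'
from cell import *
import cv2,numpy as np
from scipy.spatial.transform import Rotation as R
def plane(f,uv,z):
    """static camera pixels -> world points on height z"""
    Rm=cv2.Rodrigues(np.array(f["rvec"],float))[0]; t=np.array(f["tvec"],float).ravel()
    n=cv2.undistortPoints(np.array(uv,float).reshape(-1,1,2),np.array(f["mtx"],float),None).reshape(-1,2)
    d=np.c_[n,np.ones(len(n))]@Rm; c=-Rm.T@t
    return c+d*((z-c[2])/d[:,2])[:,None]
def wplane(f,s,uv,z):
    """wrist fisheye pixels -> world points on height z"""
    q=s["eef_rot"]; Rt=R.from_quat([q[1],q[2],q[3],q[0]]).as_matrix()
    n=cv2.fisheye.undistortPoints(np.array(uv,float).reshape(-1,1,2),np.array(f["mtx"],float),np.zeros(4)).reshape(-1,2)
    H=np.array(f["hand_eye"],float)
    d=np.c_[n,np.ones(len(n))]@(Rt@H[:3,:3]).T; c=s["eef_pos"]+Rt@H[:3,3]
    return c+d*((z-c[2])/d[:,2])[:,None]
def blue(img):
    h=cv2.cvtColor(img,cv2.COLOR_RGB2HSV); return cv2.inRange(h,(100,120,50),(130,255,255))
def wrist(name):
    s=sense(); f=grab_frame("wrist"); cv2.imwrite(name,f["pixels"][:,:,::-1]); np.savez(name[:-4]+".npz",**f,**{k:s[k] for k in("eef_pos","eef_rot")}); return s,f
E
python3 - <<'E'
from h import *
f=np.load("top0.npz")
m=blue(f["pixels"]); m[:, 230:]=0
n,l,st,c=cv2.connectedComponentsWithStats(m); 
i=1+np.argmax(st[1:,4]);print(st[i],c[i])
ys,xs=np.nonzero(l==i); P=plane(f,np.c_[xs,ys],25)
d=P[:,:2]-P[:,:2].mean(0); w,v=np.linalg.eigh(d.T@d); a=v[:,1]; print("axis",np.degrees(np.arctan2(a[1],a[0])))
k=d@a; print("tips",P[k.argmax()],P[k.argmin()],"mid",(P[k.argmax()]+P[k.argmin()])/2)
print("spindle",plane(f,[[378,260]],90),"deck",plane(f,[[376,262]],50))
print("grip",plane(f,[[166,260]],102))
print("disc",plane(f,[[277,268]],60))
q=sense()["eef_rot"];print(R.from_quat([q[1],q[2],q[3],q[0]]).as_matrix().round(3))
w=grab_frame("wrist");print(w["mtx"],w["hand_eye"])
E
```

```text
[156 248  41  31 520] [175.725      263.15192308]
axis 127.0162975330029
tips [400.89596955 386.15540569  25.        ] [462.65480378 299.91526256  25.        ] mid [431.77538666 343.03533413  25.        ]
spindle [[424.88436424 -92.08555872  90.        ]] deck [[424.14843736 -91.36486432  50.        ]]
grip [[432.50149249 341.01079827 102.        ]]
disc [[414.80795375 118.89968319  60.        ]]
[[ 0.972 -0.236 -0.   ]
 [-0.236 -0.972 -0.002]
 [ 0.     0.002 -1.   ]]
[[371.64829954   0.         324.05989392]
 [  0.         371.64829954 244.11927795]
 [  0.           0.           1.        ]] [[ 8.82130649e-05 -9.55971436e-01 -2.93459717e-01  7.58052924e+01]
 [ 9.99999966e-01  1.26160816e-05  2.59498813e-04  6.21555585e-02]
 [-2.44371141e-04 -2.93459730e-01  9.55971405e-01 -1.17547225e+02]
 [ 0.00000000e+00  0.00000000e+00  0.00000000e+00  1.00000000e+00]]
```

```bash
python3 -m pendant '{"delta_rot":[[0,0,-7.8],[0,0,-7.8],[0,0,-7.8],[0,0,-7.8],[0,0,-7.8]],"slide":[[4.6,-3.8,0],[4.6,-3.8,0],[4.6,-3.8,0],[4.6,-3.8,0],[4.6,-3.8,0]],"gripper":[0,0,0,0,0]}'; python3 -m pendant '{"delta_rot":[[0,0,0],[0,0,0],[0,0,0]],"slide":[[2,-3,0],[0,0,0],[0,0,0]],"gripper":[0,0,0]}'
python3 - <<'E'
from h import *
s,f=wrist("pics/w1.png"); print(s["eef_pos"],s["eef_rot"])
E
```

```text
time_s: 0.78
eef_pos: [372.4, 391.6, 256.2]
eef_rot: [0.0, 0.895, -0.445, -0.0]
ft_force: [-0.1, 1.0, -0.5]
opening: 85.0
grasp_force: 0.0
time_s: 1.15
eef_pos: [391.2, 363.2, 256.0]
eef_rot: [0.0, 0.896, -0.443, -0.0]
ft_force: [-0.6, 0.7, 0.1]
opening: 85.5
grasp_force: 0.0
[391.15932049 363.2146826  256.02300699] [ 1.50065915e-04  8.96349470e-01 -4.43348150e-01 -1.49952283e-04]
```

View pics/w1.png

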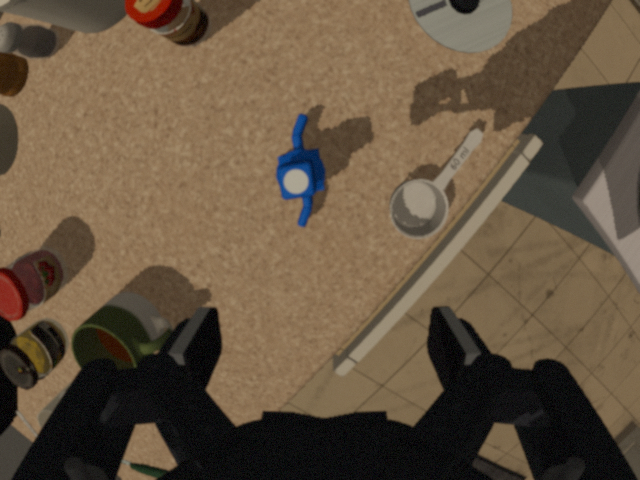

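The wrist view shows the tool: white cap at (296,181), paddle ends at (302,118) and (304,222). I take a crop to read the grip flats.

Run:
```python
from h import *
f=np.load("pics/w1.npz"); im=f["pixels"]
c=cv2.resize(im[105:235,240:370],None,fx=4.5,fy=4.5,interpolation=cv2.INTER_CUBIC); cv2.imwrite("pics/w1c.png",c[:,:,::-1])
h=cv2.cvtColor(im,cv2.COLOR_RGB2HSV)[160:200,278:315]
m=((h[...,1]<70)&(h[...,2]>120)).astype(np.uint8); M=cv2.moments(m,True);u=(278+M["m10"]/M["m00"],160+M["m01"]/M["m00"])
print(u,M["m00"],wplane(f,f,[u],102))
P=wplane(f,f,[(302,118),(304,222)],18);d=P[0]-P[1];print(P,np.degrees(np.arctan2(d[1],d[0])),np.linalg.norm(d),P.mean(0))
```

```text
(295.4429133858268, 181.09251968503938) 508.0 [[432.92098714 343.86368852 102.        ]]
[[462.93162017 304.09278354  18.        ]
 [400.68336737 383.97585719  18.        ]] -52.07277816802001 101.27265392501938 [431.80749377 344.03432036  18.        ]
```

View pics/w1c.png

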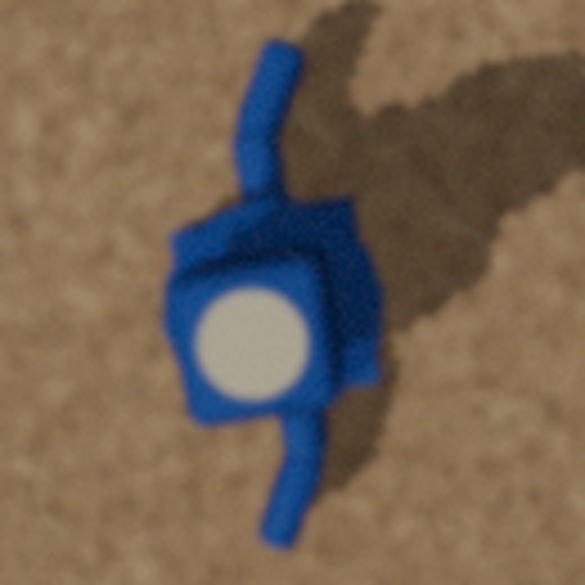

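```bash
python3 - <<'E'
from h import *
f=np.load("pics/w1.npz")
c=np.array([(178,280),(318,262),(338,402),(198,420)])/4.5+[240,105]
P=wplane(f,f,c,102);d=np.roll(P,-1,0)-P
print(np.linalg.norm(d,axis=1),np.degrees(np.arctan2(d[:,1],d[:,0]))%90,P.mean(0))
E
python3 -m pendant '{"delta_rot":[[0,0,0],[0,0,0],[0,0,0],[0,0,0]],"slide":[[0,-5.8,0],[0,-5.8,0],[0,-5.8,0],[0,-5.8,0]],"gripper":[0,0,0,0]}'; python3 -m pendant '{"delta_rot":[[0,0,0],[0,0,0],[0,0,0],[0,0,0],[0,0,0]],"slide":[[0,-5.8,0],[0,-5.8,0],[0,-5.8,0],[0,0,0],[0,0,0]],"gripper":[0,0,0,0,0]}'
python3 - <<'E'
from h import *
s,f=wrist("pics/w2.png"); print(s["eef_pos"])
Rt=R.from_quat(s["eef_rot"][[1,2,3,0]]).as_matrix();H=f["hand_eye"]
p=(H[:3,:3].T@(Rt.T@(np.array([424.5,-92,90])-s["eef_pos"])-H[:3,3]))
u=cv2.fisheye.projectPoints(p.reshape(1,1,3),np.zeros(3),np.zeros(3),np.array(f["mtx"]),np.zeros(4))[0].ravel();print(u)
x,y=np.int32(u).clip(55,[584,424]);im=f["pixels"][y-50:y+50,x-50:x+50];print("crop origin",x-50,y-50)
cv2.imwrite("pics/w2c.png",cv2.resize(im,None,fx=6,fy=6,interpolation=cv2.INTER_CUBIC)[:,:,::-1])
E
```

```text
[22.98524403 23.31953337 23.33023736 23.45828937] [44.11478588 45.09685992 44.46380671 44.24943036] [431.960857   342.89441896 102.        ]
time_s: 1.7
eef_pos: [390.7, 130.4, 256.3]
eef_rot: [-0.0, 0.897, -0.442, 0.0]
ft_force: [1.5, 0.1, 0.2]
opening: 85.5
grasp_force: 0.0
time_s: 2.33
eef_pos: [391.4, -42.3, 256.2]
eef_rot: [-0.0, 0.896, -0.443, -0.0]
ft_force: [-0.1, 0.4, -0.5]
opening: 85.3
grasp_force: 0.0
[391.38486377 -42.32872596 256.15051475]
[329.78473427 154.43484223]
crop origin 279 104
```

View pics/w2c.png

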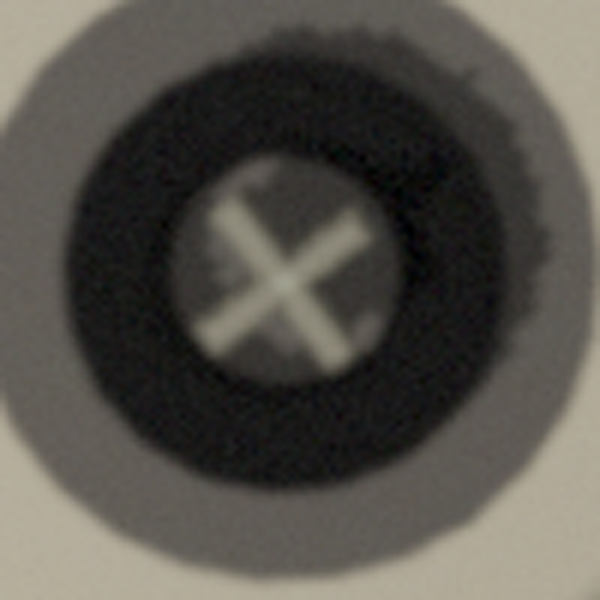

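The spindle cross is at crop (286,283); its bar ends are (222,208)–(342,358) and (362,226)–(205,345).

Run:
```python
from h import *
f=np.load("pics/w2.npz")
c=np.array([(222,208),(342,358),(362,226),(205,345),(286,283)])/6+[279,104]
P=wplane(f,f,c,90)
for a,b in((0,1),(2,3)):
    d=P[b]-P[a];print(np.linalg.norm(d),np.degrees(np.arctan2(d[1],d[0]))%90)
print(P[4],P[:4].mean(0))
# ring circle (top of ring z=64): dark blob
c=np.array([(65,270),(500,270),(285,50),(285,490)])/6+[279,104];Q=wplane(f,f,c,64);print(Q,(Q[0]+Q[1])/2,(Q[2]+Q[3])/2)
q=f["eef_rot"];Rt=R.from_quat(q[[1,2,3,0]]).as_matrix();print("hand x",np.degrees(np.arctan2(Rt[1,0],Rt[0,0])))
```

```text
24.396508229655215 75.77379482692439
24.958127096852603 74.92520237798904
[427.89416855 -92.5487166   90.        ] [428.12776512 -92.18191008  90.        ]
[[ 452.43080623  -74.77319306   64.        ]
 [ 404.80479203 -111.24890605   64.        ]
 [ 446.79016181 -117.2959564    64.        ]
 [ 409.45307594  -68.53408716   64.        ]] [428.61779913 -93.01104955  64.        ] [428.12161887 -92.91502178  64.        ]
hand x -52.61141011177634
```

```bash
python3 -m pendant '{"delta_rot":[[0,0,1.8],[0,0,1.8],[0,0,1.8],[0,0,1.7],[0,0,0]],"slide":[[0.6,5.5,0],[0.6,5.5,0],[0.6,5.5,0],[0.6,5.5,0],[0.6,5.5,0]],"gripper":[0,0,0,0,0]}'; python3 -m pendant '{"delta_rot":[[0,0,0],[0,0,0],[0,0,0],[0,0,0],[0,0,0]],"slide":[[0.6,5.5,-1],[0.5,5.5,-2],[0,0,-2],[0,0,0],[0,0,0]],"gripper":[0,0,0,0,0]}'
python3 - <<'E'
from h import *
s,f=wrist("pics/w3.png"); print(s["eef_pos"],s["time_s"])
Rt=R.from_quat(s["eef_rot"][[1,2,3,0]]).as_matrix();print("hand x",np.degrees(np.arctan2(Rt[1,0],Rt[0,0])))
h=cv2.cvtColor(f["pixels"],cv2.COLOR_RGB2HSV);b=cv2.dilate(blue(f["pixels"]),np.ones((9,9)))
m=((h[...,1]<70)&(h[...,2]>110)&(cv2.morphologyEx(b,cv2.MORPH_CLOSE,np.ones((61,61)))>0)).astype(np.uint8)
n,l,st,c=cv2.connectedComponentsWithStats(m)
for i in range(1,n):
    if st[i,4]>200: print(st[i],c[i],wplane(f,s,[c[i]],102))
x,y=250,220;cv2.imwrite("pics/w3c.png",cv2.resize(f["pixels"][y:y+180,x:x+180],None,fx=3.3,fy=3.3,interpolation=cv2.INTER_CUBIC)[:,:,::-1])
E
```

```text
time_s: 3.0
eef_pos: [420.1, 236.1, 256.3]
eef_rot: [-0.0, 0.923, -0.385, 0.0]
ft_force: [0.2, -0.4, 0.4]
opening: 85.5
grasp_force: 0.0
time_s: 3.62
eef_pos: [432.2, 342.2, 207.7]
eef_rot: [-0.001, 0.922, -0.387, 0.0]
ft_force: [-0.2, 0.3, 1.0]
opening: 85.4
grasp_force: 0.0
[432.22758294 342.20964036 207.69816309] 3.625
hand x -45.48180296645195
[308 242  30  28 642] [322.45950156 255.80996885] [[432.97854218 343.69028919 102.        ]]
```

View pics/w3c.png

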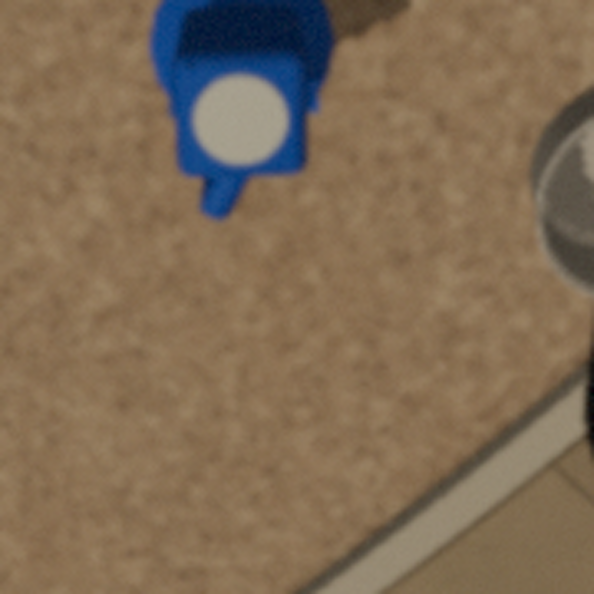

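The grip is square to the image within about 1°, so I descend and grasp.

```bash
python3 -m pendant '{"delta_rot":[[0,0,0],[0,0,0],[0,0,0],[0,0,0],[0,0,0]],"slide":[[0.05,0.13,-4],[0,0,-4],[0,0,-4],[0,0,0],[0,0,0]],"gripper":[0,0,0,0,0]}'; python3 -m pendant '{"delta_rot":[[0,0,0],[0,0,0],[0,0,0],[0,0,0],[0,0,0]],"slide":[[0,0,0],[0,0,0],[0,0,0],[0,0,0],[0,0,0]],"gripper":[1,1,1,1,1]}';python3 -m pendant '{"delta_rot":[[0,0,0],[0,0,0],[0,0,0],[0,0,0],[0,0,0]],"slide":[[0,0,0],[0,0,0],[0,0,4],[0,0,4],[0,0,4]],"gripper":[1,1,1,1,1]}'
python3 - <<'E'
from h import *
s=sense();print(s)
E
```

```text
time_s: 4.3
eef_pos: [433.9, 344.0, 89.2]
eef_rot: [-0.002, 0.922, -0.387, 0.001]
ft_force: [-0.3, 0.1, 0.4]
opening: 85.4
grasp_force: 0.0
time_s: 4.92
eef_pos: [433.0, 343.6, 86.9]
eef_rot: [-0.0, 0.922, -0.387, 0.0]
ft_force: [-1.5, 0.3, 3.4]
opening: 25.4
grasp_force: 58.7
time_s: 5.55
eef_pos: [432.3, 343.1, 206.1]
eef_rot: [0.001, 0.922, -0.387, -0.001]
ft_force: [-0.0, 1.4, -1.6]
opening: 25.7
grasp_force: 58.6
{'time_s': 5.55, 'q': array([ 1.03431991e+00, -8.59070668e-02, -1.29850349e-01, -8.33416602e-04,
       -1.52903002e+00, -2.58100250e-01]), 'qd': array([ 0.00059961, -0.06243517,  0.52400843, -0.00063726, -0.58649026,
       -0.00128634]), 'effort': array([-1.68209318e-01, -3.11245215e+01,  3.34544384e+01,  7.14827433e+00,
        6.80439882e-01,  3.05828348e-05]), 'eef_pos': array([432.319678  , 343.08280652, 206.14000894]), 'eef_rot': array([ 1.02019920e-03,  9.22106046e-01, -3.86935500e-01, -5.63315049e-04]), 'ft_force': array([-0.01838955,  1.35770558, -1.60845348]), 'ft_torque': array([ 0.11335646, -0.06477972, -0.00709028]), 'grasp_force': 58.56963872909546, 'opening': 25.71277140471013}
```

```bash
python3 -m pendant '{"delta_rot":[[0,0,0],[0,0,5.1],[0,0,5.1],[0,0,5.1],[0,0,5.1]],"slide":[[0,0,0],[-0.05,-4.3,0],[-0.05,-5.5,0],[-0.05,-5.5,0],[-0.05,-5.5,0]],"gripper":[1,1,1,1,1]}'; python3 -m pendant '{"delta_rot":[[0,0,5.1],[0,0,5.3],[0,0,0],[0,0,0],[0,0,0]],"slide":[[-0.1,-5.5,0],[-0.05,-5.5,0],[-0.05,-5.5,0],[-0.03,-4.2,0],[0,-2,0]],"gripper":[1,1,1,1,1]}';python3 -m pendant '{"delta_rot":[[0,0,0],[0,0,0],[0,0,0]],"slide":[[0,0,0],[0,0,0],[0,0,0]],"gripper":[1,1,1]}'
python3 - <<'E'
from h import *
s,f=wrist("pics/w4.png"); print(s["eef_pos"],s["time_s"],s["grasp_force"])
t=grab_frame("top");np.savez("top4.npz",**t)
Rt=R.from_quat(s["eef_rot"][[1,2,3,0]]).as_matrix();print("hand x",np.degrees(np.arctan2(Rt[1,0],Rt[0,0])),"hand z",Rt[:,2])
h=cv2.cvtColor(f["pixels"],cv2.COLOR_RGB2HSV);b=cv2.morphologyEx(blue(f["pixels"]),cv2.MORPH_CLOSE,np.ones((61,61)))
m=((h[...,1]<70)&(h[...,2]>100)&(b>0)).astype(np.uint8)
n,l,st,c=cv2.connectedComponentsWithStats(m)
for i in range(1,n):
    if st[i,4]>200: print(st[i],c[i],wplane(f,s,[c[i]],s["eef_pos"][2]+15))
E
```

```text
time_s: 6.18
eef_pos: [429.9, 133.7, 204.3]
eef_rot: [0.001, 0.976, -0.216, -0.001]
ft_force: [1.1, -0.6, -1.0]
opening: 25.4
grasp_force: 58.8
time_s: 6.8
eef_pos: [427.6, -93.4, 204.4]
eef_rot: [0.0, 0.992, -0.129, -0.001]
ft_force: [0.4, 0.1, -1.8]
opening: 25.2
grasp_force: 58.9
time_s: 7.18
eef_pos: [428.5, -90.9, 205.8]
eef_rot: [0.0, 0.992, -0.128, -0.0]
ft_force: [0.7, -0.4, -1.1]
opening: 25.3
grasp_force: 58.9
[428.49384751 -90.85030693 205.81881532] 7.175 58.874473571777344
hand x -14.657217668834129 hand z [-5.62321209e-04  6.90865719e-05 -9.99999840e-01]
[115   5  35  33 254] [132.20472441  20.87007874] [[553.33692765 -64.36585167 220.81881532]]
[ 299  350   52   41 1681] [324.0892326 370.1302796] [[428.42932916 -90.92469295 220.81881532]]
```

View pics/w4.png

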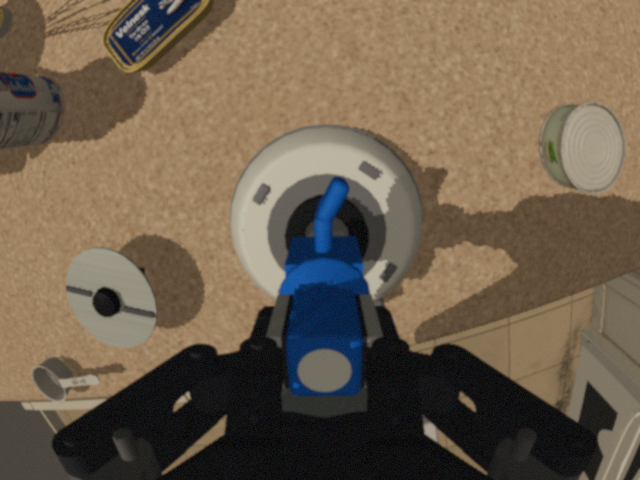

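The cap sits on the TCP axis within 0.1 mm and the tool is square in the hand. The spindle is still 1.8 mm away in -y, so I correct that and lower.

```bash
python3 -m pendant '{"delta_rot":[[0,0,0],[0,0,0],[0,0,0],[0,0,0],[0,0,0]],"slide":[[-0.03,-0.17,-1],[0,0,-0.8],[0,0,-0.3],[0,0,-0.3],[0,0,0]],"gripper":[1,1,1,1,1]}'; python3 -m pendant '{"delta_rot":[[0,0,0],[0,0,0],[0,0,0],[0,0,0],[0,0,0]],"slide":[[0,0,-0.3],[0,0,-0.3],[0,0,-0.3],[0,0,-0.3],[0,0,0]],"gripper":[1,1,1,1,1]}'
```

```text
time_s: 7.9
eef_pos: [428.2, -93.3, 182.2]
eef_rot: [0.0, 0.992, -0.128, -0.0]
ft_force: [0.3, 0.3, -1.0]
opening: 25.3
grasp_force: 58.9
time_s: 8.52
eef_pos: [428.1, -93.3, 169.9]
eef_rot: [0.0, 0.992, -0.128, -0.0]
ft_force: [0.6, -0.2, -1.8]
opening: 25.7
grasp_force: 58.9
```

It is already 7 mm past the spindle top with no force, so it is meshing. I carry on down.

```bash
python3 -m pendant '{"delta_rot":[[0,0,0],[0,0,0],[0,0,0],[0,0,0],[0,0,0]],"slide":[[0,0.04,-0.4],[0,0,-0.4],[0,0,-0.4],[0,0,-0.4],[0,0,0]],"gripper":[1,1,1,1,1]}'
python3 - <<'E'
from h import *
s=sense();print(s["ft_force"],s["ft_torque"])
E
```

```text
time_s: 9.15
eef_pos: [428.0, -92.9, 153.8]
eef_rot: [0.0, 0.992, -0.128, -0.0]
ft_force: [-0.5, -0.5, -1.7]
opening: 25.6
grasp_force: 58.9
[-0.49400841 -0.51898405 -1.70898544] [-0.04054342  0.03648186 -0.02235374]
```

```bash
python3 -m pendant '{"delta_rot":[[0,0,0],[0,0,0],[0,0,0],[0,0,0]],"slide":[[0,0,-0.3],[0,0,-0.3],[0,0,-0.3],[0,0,0]],"gripper":[1,1,1,1]}';python3 -m pendant '{"delta_rot":[[0,0,0],[0,0,0],[0,0,0],[0,0,0]],"slide":[[0,0,-0.2],[0,0,-0.1],[0,0,0],[0,0,0]],"gripper":[1,1,1,1]}'
```

```text
time_s: 9.65
eef_pos: [428.5, -92.9, 145.9]
eef_rot: [0.0, 0.992, -0.128, 0.001]
ft_force: [-1.2, -0.2, 5.1]
opening: 25.2
grasp_force: 59.5
time_s: 10.15
eef_pos: [428.5, -93.0, 143.3]
eef_rot: [0.0, 0.992, -0.128, 0.001]
ft_force: [-0.4, 0.6, 5.6]
opening: 25.4
grasp_force: 59.7
```

Net push is about 7 N, so the ring is near 6.5 mm. I press on to the firm stop.

```bash
python3 -m pendant '{"delta_rot":[[0,0,0],[0,0,0],[0,0,0],[0,0,0]],"slide":[[0,0,-0.15],[0,0,-0.1],[0,0,0],[0,0,0]],"gripper":[1,1,1,1]}';python3 -m pendant '{"delta_rot":[[0,0,0],[0,0,0],[0,0,0],[0,0,0]],"slide":[[0,0,-0.1],[0,0,-0.1],[0,0,0],[0,0,0]],"gripper":[1,1,1,1]}'
```

```text
time_s: 10.65
eef_pos: [428.7, -93.2, 142.4]
eef_rot: [0.0, 0.992, -0.128, 0.001]
ft_force: [-4.7, 2.2, 13.7]
opening: 25.2
grasp_force: 60.6
time_s: 11.15
eef_pos: [429.2, -93.3, 142.2]
eef_rot: [0.0, 0.992, -0.128, 0.002]
ft_force: [-7.5, 3.1, 22.5]
opening: 25.4
grasp_force: 57.9
```

It is at the firm stop: z holds at 142 while the force climbs to 22 N. I check that it stays steady.

```bash
python3 -m pendant '{"delta_rot":[[0,0,0],[0,0,0],[0,0,0],[0,0,0],[0,0,0]],"slide":[[0,0,0],[0,0,0],[0,0,0],[0,0,0],[0,0,0]],"gripper":[1,1,1,1,1]}'
python3 - <<'E'
from h import *
s,f=wrist("pics/w5.png"); print(s["eef_pos"],s["ft_force"])
h=cv2.cvtColor(f["pixels"],cv2.COLOR_RGB2HSV);b=cv2.morphologyEx(blue(f["pixels"]),cv2.MORPH_CLOSE,np.ones((61,61)))
m=((h[...,1]<70)&(h[...,2]>100)&(b>0)).astype(np.uint8)
n,l,st,c=cv2.connectedComponentsWithStats(m)
for i in range(1,n):
    if st[i,4]>1000: print(st[i],c[i],wplane(f,s,[c[i]],s["eef_pos"][2]+15))
E
```

```text
time_s: 11.78
eef_pos: [429.3, -93.3, 142.2]
eef_rot: [0.0, 0.992, -0.128, 0.002]
ft_force: [-7.8, 4.2, 20.8]
opening: 25.8
grasp_force: 57.9
[429.25331604 -93.27185388 142.22914552] [-7.83427188  4.15371665 20.78393198]
[ 299  350   51   42 1690] [324.03786982 370.14378698] [[429.11123562 -93.30761452 157.22914552]]
```

View pics/w5.png

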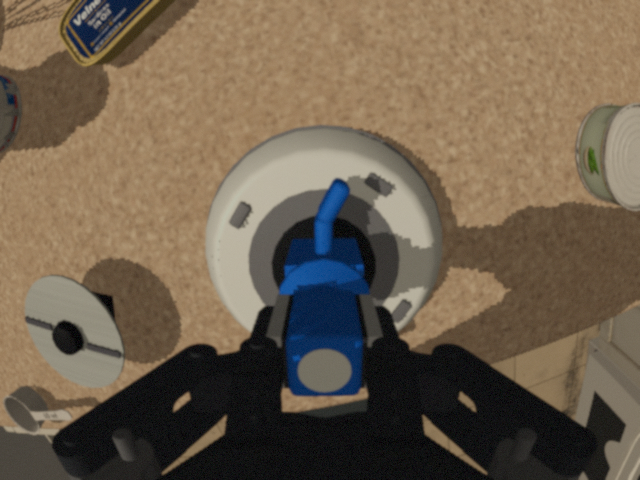

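The tool is seated on the spindle, its cap still at (324,370) with no slip in the hand, and the push is steady at 21 N.

```bash
python3 -c "
from cell import *
print(job_done())"
```

```text
the job is handed in; nothing more can be done
None
```

The dough tool is meshed on the spindle and pressed down to the firm stop, with the hand still gripping it and pushing at about 21 N; I handed the job in at about 12 s, and no verdict came back.

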